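Space the slide blocks and hold the cover plate over them

ROBOT

A 6-joint arm with a two-finger parallel gripper is mounted at the origin on the work surface. World frame = base frame: x ahead of the robot, y to its left, z up, the work surface at z = 0. Lengths are in m, angles in rad, forces in N, time in s.
With the tool pointing down it reaches from about 0.35 to 0.925 m from the base axis. Payload 6.4 kg.
Tool frame: the origin (TCP) lies on the centre line of the jaws, within the pads' length; the fingertips stand 22 mm ahead of it and the grasp point (between the pads) lies 3 mm ahead of it; z points along the fingers, y is the direction in which the jaws open and shut (so a half turn about z gives the same grasp; the last joint's range is limited). The gripper opens to 94 mm and grips with 3 to 60 N. Pads are 16 mm wide; open, the fingers measure 119 mm over their backs; the gripper's body (75 mm by 177 mm) begins 78 mm behind the grasp point.
Start: joints at [-1.521, 0.245, 1.558, -0, 1.339, -0.174], TCP at [0.144, -0.634, 0.227] pointing down, gripper open.
Joint ranges: [-3.13, 3.13], [-1.02, 2.26], [0.13, 2.54], [-0.95, 4.09], [0.21, 2.88], [-2.74, 2.74]. Speed limits (rad/s): [2.57, 2.57, 3.14, 3.14, 3.14, 3.14].

INTERFACE

Orientations are given as a rotation vector (axis times angle).
In Python, from rig import manip, viewer gives the robot as it stands.
- The arm moves only by the tool play_rows, never from a script. Its argument "series" is a list of rows, each an object with "claw": the finger opening in m, from 0 to 0.094; "xyz": the shift along the tool's x, y, z in m, a list of three; "angular": the turn, a rotation vector about the tool's x, y, z in rad, a list of three. A call has 1 to 20 rows; each row is the pose to reach, as a shift and turn from the pose commanded when the call began, along the tool's axes at that moment; what a row does not reach only later rows make up. A row lasts 1/8 s, in which the tool goes at most 62.5 mm and 10.7 degrees, less where a joint would pass 70% of its speed; a pose out of reach is approached as far as the arm can. A call with a gripper value outside its range is refused whole. The fingers move at their own pace and stop on an object; the grip force is fixed at half the most. Time passes only in rows, so rows that repeat a pose let the fingers close. It gives the time, the measured TCP pose, the force and the opening at its end, in the units of the state.
- manip.get_obs(): the state, without advancing time (a new reading comes with each control period).
- viewer.get_image(name): name is "side" or "top" or "wrist"; returns a dict with "color" (400x640x3 uint8, red, green, blue), "camera_matrix" (3x3 intrinsics, pixels), "view" (4x4, takes a point from world to camera coordinates); the wrist camera has in their place "hand_eye" (4x4, takes a point from camera to tool coordinates, whose origin is the TCP and whose axes are the flange's). Camera axes: x right, y down, z forward; pixel columns grow to the right and rows downward; lengths in m; the calibration is good to about 2 mm. The wrist camera is an equidistant fisheye: a pixel r from the principal point sees the ray r / f radians off the axis. A picture is of the moment at which its call begins: read the wrist's pose just before it. There is no depth.
- manip.sign_off(): hands the job in, once; it reports no verdict.
The state is a dict: "clock": time; "q": joint angles; "qvel": joint speeds; "joint_efforts": joint torques, N m; "tcp_pos": TCP position; "orientation": TCP orientation; "ft_force": force on the tool from outside, world axes, zero at the start; "moment": the same for the moment, N m; "grip_width": finger opening in m.
Only numpy, scipy, OpenCV 4.12 (cv2) and the standard library are available. Lean on these libraries where they do the work, as an engineer would, in place of code of your own. Each camera call takes 0.05 s, during which the arm holds its last target.

TASK

Nudge the three tapped slide blocks in the rail into an even row, 60 mm from hole to hole, so that they match the holes in the cover plate. Then pick the plate up by its rib and hold it level, hovering about 2 cm clear above the blocks, with every threaded hole showing whole inside a plate hole as seen from straight above, and finish while still holding it there, so that a mate can start the bolts. Leave the timber offcut, the hammer and the spray can alone.

Things in the scene. Friction and masses are not known exactly. Their poses are not given: they have to be found in the camera images.
- rail_mid (a point): Fixed dark steel channel rail, 360 mm long (y), 70 mm wide over its base flange (x), open on top: floor 3 mm thick, groove 35 mm wide and 340 mm long, side walls 5 mm thick with tops 16 mm above the bench. Point: middle of the groove's floor; x across the rail, y along it, z up.
- block0_mid (a point): One of the two outer ones (on either side) of three equal loose steel blocks (0.15 to 0.3 kg) in the rail's groove, 30 x 30 mm, 40 mm tall, top 43 mm above the bench, with a 10 mm threaded hole in the middle of its top. It slides along the groove with 2.5 mm of play to each side; pinch it across the rail, above the walls, to drag it. Point: its centre, half-way up; x across the rail, z up.
- block1_mid (a point): The middle one of three equal loose steel blocks (0.15 to 0.3 kg) in the rail's groove, 30 x 30 mm, 40 mm tall, top 43 mm above the bench, with a 10 mm threaded hole in the middle of its top. It slides along the groove with 2.5 mm of play to each side; pinch it across the rail, above the walls, to drag it. Point: its centre, half-way up; x across the rail, z up.
- block2_mid (a point): One of the two outer ones (on either side) of three equal loose steel blocks (0.15 to 0.3 kg) in the rail's groove, 30 x 30 mm, 40 mm tall, top 43 mm above the bench, with a 10 mm threaded hole in the middle of its top. It slides along the groove with 2.5 mm of play to each side; pinch it across the rail, above the walls, to drag it. Point: its centre, half-way up; x across the rail, z up.
- cover_grip (a point): Loose aluminium cover plate (0.25 to 0.42 kg), 84 mm (x) by 180 mm (y), 6 mm thick, at first flat on the bench, with an upright grip rib in mid-plate: 10 mm thick (x), 90 mm long (y), 40 mm high above the plate. Point: centre of the rib, over the centre of mass, 26 mm above the underside; z up. Three 20 mm through holes lie at x = +24 mm, y = -60, 0, +60 mm from it.
- cover_hole0 (a point): Centre of a 20 mm hole in the cover plate, at the level of the plate's underside; 24 mm along x and -60 mm along y from the rib's centre. Either end hole may go over either outer block.
- cover_hole1 (a point): Centre of a 20 mm hole in the cover plate, at the level of the plate's underside; 24 mm along x and 0 mm along y from the rib's centre. Either end hole may go over either outer block.
- cover_hole2 (a point): Centre of a 20 mm hole in the cover plate, at the level of the plate's underside; 24 mm along x and 60 mm along y from the rib's centre. Either end hole may go over either outer block.
- offcut: Bystander: timber offcut, 90 x 60 x 40 mm; origin at the centre of its underside.
- hammer: Bystander: hammer lying on the bench, about 270 mm long; origin near the middle of its length.
- spraycan: Bystander: plain grey spray can, 60 mm across, 170 mm tall, upright; origin at the centre of its underside.
There are look-alikes about, which are no part of the job. Leave any yellow look-alike of the part that bears block2_mid alone.

How it is judged:
On the way, in this order (a step that is already met when the one before it is completed fails the run):
1. the three blocks stand in an even row, neighbours 60 mm apart within 6 mm, the cover not yet held (horizontal distance between block0_mid and block1_mid between 0.054 and 0.066 m and horizontal distance between block1_mid and block2_mid between 0.054 and 0.066 m and horizontal distance between block0_mid and block2_mid above 0.108 m and angle between each of block0_mid, block1_mid, block2_mid's own z axis and vertical below 0.12 rad and height (world z) of each of block0_mid, block1_mid, block2_mid below 0.028 m and contact force between the fingers and cover below 0.1 N), for 0.3 s.
2. the cover plate is held hovering over the row with its holes over the threaded holes (((horizontal distance between cover_hole0 and block0_mid below 0.005 m and horizontal distance between cover_hole1 and block1_mid below 0.005 m and horizontal distance between cover_hole2 and block2_mid below 0.005 m) or (horizontal distance between cover_hole0 and block2_mid below 0.005 m and horizontal distance between cover_hole1 and block1_mid below 0.005 m and horizontal distance between cover_hole2 and block0_mid below 0.005 m)) and height (world z) of cover_hole0 between 0.047 and 0.083 m and height (world z) of cover_hole1 between 0.047 and 0.083 m and height (world z) of cover_hole2 between 0.047 and 0.083 m and contact force between cover and block0 below 0.1 N and contact force between cover and block1 below 0.1 N and contact force between cover and block2 below 0.1 N and contact force between cover and rail below 0.1 N and contact force between the fingers and cover above 0.5 N and angle between cover_grip's own z axis and vertical below 0.15 rad), for 0.3 s.
At the end, for the whole second after the job is handed in: The fingers hold the plate still and level (0.15 rad), each hole within 5 mm sideways of its block's threaded hole, underside 4 to 40 mm above the block tops, touching neither blocks nor rail; the blocks stand upright in the groove, neighbours 60 mm apart within 6 mm; bystanders unmoved (all of step 2 and horizontal distance between block0_mid and block1_mid between 0.054 and 0.066 m and horizontal distance between block1_mid and block2_mid between 0.054 and 0.066 m and horizontal distance between block0_mid and block2_mid above 0.108 m and angle between each of block0_mid, block1_mid, block2_mid's own z axis and vertical below 0.12 rad and height (world z) of each of block0_mid, block1_mid, block2_mid below 0.028 m and linear speed of cover below 0.03 m/s and linear speed of each of block0, block1, block2 below 0.02 m/s); the arm keeps its last pose, push and grip.
It fails at once if a bystander is pushed more than 30 mm from its place or knocked over (distance of any of offcut, hammer, spraycan from where it was at the start of the episode above 0.03 m or angle between spraycan's own z axis and vertical above 0.4 rad).
It also fails if it takes over 61 s, if anything falls off the work surface, if the arm or the gripper's body presses on something with over 40 N, if the wrist force passes 120 N, or if a joint passes its speed limit or range.

## Working session

There is one attempt and no reset: what is moved stays moved. The work goes in short steps, Python scripts to look and compute and a tool call to move; the robot and the scene stay as the last step left them, time stands still between calls to the robot, and variables do not carry over. Pictures are saved under pics/ and viewed, and the job is handed in when it is done.

Besides the shell and the picture viewer there is one more tool, called after "Call:" in YAML: its name, and indented under it one key for each argument. play_rows: Moves the arm, as the interface text tells. Its arguments: {"type":"object","properties":{"series":{"type":"array","items":{"type":"object","properties":{"claw":{"type":"number"},"xyz":{"type":"array","items":{"type":"number"}},"angular":{"type":"array","items":{"type":"number"}}}}}},"required":["series"]}

```bash
ls; mkdir -p pics
python3 - <<'E'
from rig import manip, viewer
import cv2, numpy as np
print(manip.get_obs())
for n in ["top","side","wrist"]:
    d=viewer.get_image(n); cv2.imwrite(f"pics/{n}0.png",d["color"][:,:,::-1])
    print(n,{k:np.round(v,4).tolist() for k,v in d.items() if k!="color"})
E
```

```text
pics
{'clock': 0.0, 'q': array([-1.52107000e+00,  2.45829234e-01,  1.55896195e+00, -1.77745115e-05,
        1.33870411e+00, -1.74087826e-01]), 'qvel': array([-0.00124479, -0.00117094, -0.00132975, -0.00082393,  0.00035639,
       -0.001068  ]), 'joint_efforts': array([-6.41132701e-04, -4.15829551e+01, -3.14606166e+01,  6.84504281e-02,
        3.30688886e-02, -1.34314882e-04]), 'tcp_pos': array([ 0.14424927, -0.6332341 ,  0.22636362]), 'orientation': array([-3.12005291e+00, -3.50627338e-01, -1.58508307e-04]), 'ft_force': array([ 0.64929453, -0.96776614,  0.07425081]), 'moment': array([0.00629691, 0.02319057, 0.01087296]), 'grip_width': 0.09395095379150821}
top {'camera_matrix': [[502.521, 0.0, 318.9421], [0.0, 502.521, 190.8301], [0.0, 0.0, 1.0]], 'view': [[-0.0111, -0.9999, -0.0099, -0.0194], [-0.9861, 0.0125, -0.1656, 0.5735], [0.1657, 0.0079, -0.9861, 1.0513], [0.0, 0.0, 0.0, 1.0]]}
side {'camera_matrix': [[492.8921, 0.0, 310.7728], [0.0, 492.8921, 200.8106], [0.0, 0.0, 1.0]], 'view': [[0.9969, -0.0782, 0.0062, -0.5614], [-0.0413, -0.5897, -0.8065, 0.0524], [0.0667, 0.8038, -0.5911, 1.2323], [0.0, 0.0, 0.0, 1.0]]}
wrist {'camera_matrix': [[309.7069, 0.0, 321.509], [0.0, 309.7069, 197.5353], [0.0, 0.0, 1.0]], 'hand_eye': [[-0.0011, -0.9698, -0.2441, 0.0696], [1.0, -0.0011, -0.0002, 0.0002], [-0.0001, -0.2441, 0.9698, -0.1569], [0.0, 0.0, 0.0, 1.0]]}
```

View pics/top0.png

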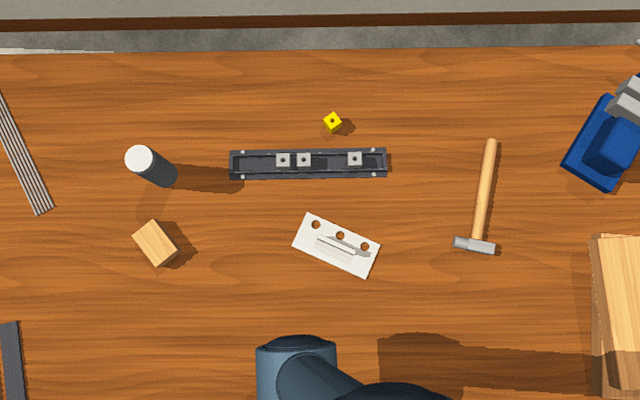

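View pics/side0.png

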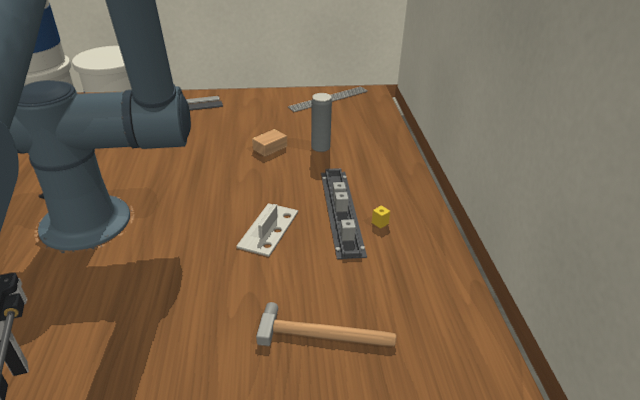

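View pics/wrist0.png

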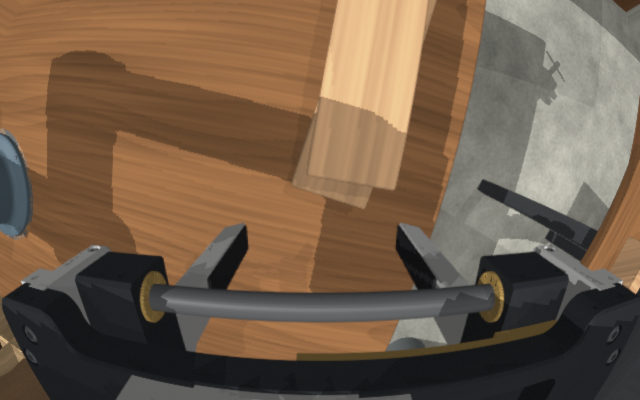

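The top view shows the rail at (230–387, 163), with block holes near (283,159), (303,159) and (355,158). The plate holes are near (316,224), (340,235) and (365,246), and the yellow look-alike is at (333,121). I'll zoom in to measure.

```bash
cat > h.py <<'E'
import numpy as np, cv2
from scipy.spatial.transform import Rotation as R
def back(d,uv,z):
    K=d["camera_matrix"];V=d["view"]
    r=np.linalg.inv(K)@np.array([uv[0],uv[1],1.])
    Rm=V[:3,:3].T;c=-Rm@V[:3,3];w=Rm@r
    return c+w*(z-c[2])/w[2]
def proj(d,p):
    q=d["view"][:3,:3]@np.array(p)+d["view"][:3,3]; u=d["camera_matrix"]@q; return u[:2]/u[2]
def proj_w(d,T,p):
    H=T@d["hand_eye"]; q=np.linalg.inv(H)@np.r_[p,1]; q=q[:3]
    th=np.arctan2(np.hypot(q[0],q[1]),q[2]);a=np.arctan2(q[1],q[0]);K=d["camera_matrix"]
    return np.array([K[0,2]+K[0,0]*th*np.cos(a),K[1,2]+K[1,1]*th*np.sin(a)])
def back_w(d,T,uv,z):
    K=d["camera_matrix"];x=(uv[0]-K[0,2])/K[0,0];y=(uv[1]-K[1,2])/K[1,1];th=np.hypot(x,y)
    r=np.array([x/th*np.sin(th),y/th*np.sin(th),np.cos(th)]) if th>1e-9 else np.array([0,0,1.])
    H=T@d["hand_eye"];w=H[:3,:3]@r;c=H[:3,3]
    return c+w*(z-c[2])/w[2]
def tcpT(o):
    T=np.eye(4);T[:3,:3]=R.from_rotvec(o["orientation"]).as_matrix();T[:3,3]=o["tcp_pos"];return T
def crop(img,x0,y0,w,h,s,fn):
    cv2.imwrite(fn,cv2.resize(img[y0:y0+h,x0:x0+w,::-1],None,fx=s,fy=s,interpolation=cv2.INTER_CUBIC))
E
python3 - <<'E'
from h import *
from rig import viewer
d=viewer.get_image("top")
crop(d["color"],225,140,170,45,4.7,"pics/t1.png")
crop(d["color"],285,205,105,80,7,"pics/t2.png")
for uv in [(283,159.5),(303,159.5),(355,158.5)]: print(back(d,uv,.043))
for uv in [(316,224),(340,235),(365,246)]: print(back(d,uv,.006))
E
```

```text
[0.64562544 0.05291862 0.043     ]
[0.64503181 0.00847657 0.043     ]
[ 0.64576399 -0.10695747  0.043     ]
[ 0.5047863  -0.01840135  0.006     ]
[ 0.47945861 -0.07185014  0.006     ]
[ 0.45431147 -0.12708948  0.006     ]
```

View pics/t1.png

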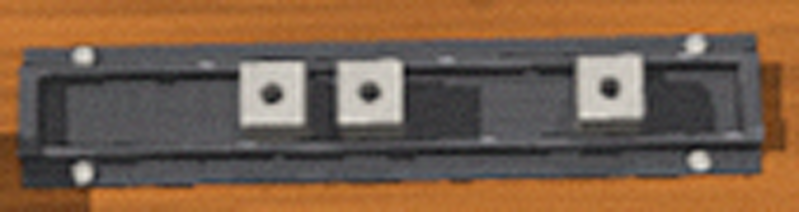

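View pics/t2.png

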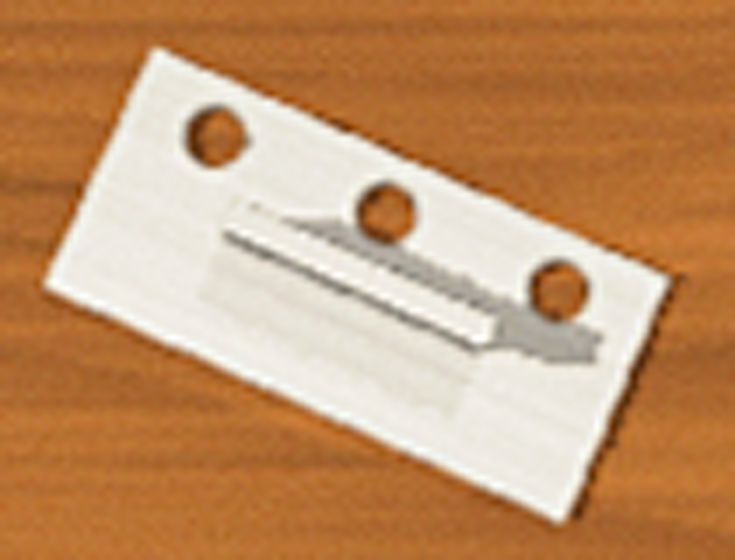

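```bash
cat >> h.py <<'E'
def goal(T,pos,yaw_y):
    """tool down, tool y axis at world azimuth yaw_y -> xyz, angular in tool frame; also row counts"""
    y=np.array([np.cos(yaw_y),np.sin(yaw_y),0]);z=np.array([0,0,-1.]);x=np.cross(y,z)
    G=np.c_[x,y,z]
    xyz=T[:3,:3].T@(np.array(pos)-T[:3,3]); a=R.from_matrix(T[:3,:3].T@G).as_rotvec()
    return xyz.round(4),a.round(4),"rows",np.linalg.norm(xyz)/.0625,np.degrees(np.linalg.norm(a))/10.7
E
python3 - <<'E'
from h import *
from rig import viewer,manip
d=viewer.get_image("top")
f=lambda p,s,x0,y0:((p[0]+.5)/s-.5+x0,(p[1]+.5)/s-.5+y0)
B=[back(d,f(p,4.7,225,140),.043) for p in [(271,93),(369,92),(610,88)]]
S=[back(d,f(p,4.7,225,140),.005) for p in [(84,55),(697,44),(84,174),(700,160)]]
H=[back(d,f(p,7,285,205),.005) for p in [(216,136),(386,212),(558,290)]]
print("B",np.round(B,4)[:,:2],"\nS",np.round(S,4)[:,:2],np.mean(S,0),"\nH",np.round(H,4)[:,:2])
u=(H[0]-H[2])/np.linalg.norm(H[0]-H[2]); print(np.linalg.norm(H[0]-H[2]),np.degrees(np.arctan2(u[1],u[0])))
n=np.array([-u[1],u[0],0]); # left normal
c=np.mean(H,0)
for s in(1,-1):
  for z in (.046,): print("rib",s,c+s*.024*n,[((proj(d,[*(c+s*.024*n+k*.045*u)[:2],z])-[285,205]+.5)*7-.5).round() for k in(-1,1)])
o=manip.get_obs();T=tcpT(o);print(T.round(3))
r=(S[0]+S[2]-S[1]-S[3]);yr=np.arctan2(r[1],r[0]);print("rail az",np.degrees(yr))
E
```

```text
B [[ 0.6459  0.0546]
 [ 0.6458  0.0082]
 [ 0.6462 -0.1056]] 
S [[ 0.6751  0.1496]
 [ 0.6766 -0.1512]
 [ 0.6156  0.1487]
 [ 0.6186 -0.151 ]] [ 0.64648691 -0.00097503  0.005     ] 
H [[ 0.5049 -0.0171]
 [ 0.4799 -0.0712]
 [ 0.4544 -0.1256]]
0.11966382753865629 65.02929605667808
rib 1 [ 0.45796114 -0.06117857  0.005     ] [array([493., 334.]), array([225., 213.])]
rib -1 [ 0.50147428 -0.081442    0.005     ] [array([555., 191.]), array([289.,  72.])]
[[ 0.975  0.222 -0.     0.144]
 [ 0.222 -0.975  0.001 -0.634]
 [ 0.    -0.001 -1.     0.227]
 [ 0.     0.     0.     1.   ]]
rail az 90.42988342633367
```

Run:
```python
from h import *
from rig import viewer,manip
o=manip.get_obs();T=tcpT(o)
print(goal(T,[.6465,-.105,.12],.0075))
```

```text
(array([ 0.607 , -0.4038,  0.1074]), array([-7.0000e-04, -7.0000e-04, -1.3545e+00]), 'rows', np.float64(11.790759050961745), np.float64(7.253112340734653))
```

Call:
play_rows:
  series:
    - {"xyz":[0.607,-0.4038,0.107],"angular":[0,0,-1.3545],"claw":0.07}
    - {"xyz":[0.607,-0.4038,0.107],"angular":[0,0,-1.3545],"claw":0.07}
    - {"xyz":[0.607,-0.4038,0.107],"angular":[0,0,-1.3545],"claw":0.07}
    - {"xyz":[0.607,-0.4038,0.107],"angular":[0,0,-1.3545],"claw":0.07}
    - {"xyz":[0.607,-0.4038,0.107],"angular":[0,0,-1.3545],"claw":0.07}
    - {"xyz":[0.607,-0.4038,0.107],"angular":[0,0,-1.3545],"claw":0.07}
    - {"xyz":[0.607,-0.4038,0.107],"angular":[0,0,-1.3545],"claw":0.07}
    - {"xyz":[0.607,-0.4038,0.107],"angular":[0,0,-1.3545],"claw":0.07}
    - {"xyz":[0.607,-0.4038,0.107],"angular":[0,0,-1.3545],"claw":0.07}
    - {"xyz":[0.607,-0.4038,0.107],"angular":[0,0,-1.3545],"claw":0.07}
    - {"xyz":[0.607,-0.4038,0.107],"angular":[0,0,-1.3545],"claw":0.07}
    - {"xyz":[0.607,-0.4038,0.107],"angular":[0,0,-1.3545],"claw":0.07}
    - {"xyz":[0.607,-0.4038,0.107],"angular":[0,0,-1.3545],"claw":0.07}
    - {"xyz":[0.607,-0.4038,0.107],"angular":[0,0,-1.3545],"claw":0.07}
    - {"xyz":[0.607,-0.4038,0.107],"angular":[0,0,-1.3545],"claw":0.07}
    - {"xyz":[0.607,-0.4038,0.107],"angular":[0,0,-1.3545],"claw":0.07}

```text
clock: 2.25
tcp_pos: [0.6461, -0.1064, 0.1208]
orientation: [2.215, 2.228, 0.0]
ft_force: [-0.1, 0.0, -1.0]
grip_width: 0.0698
```

Run:
```python
from h import *
from rig import viewer,manip
o=manip.get_obs();T=tcpT(o);d=viewer.get_image("wrist")
np.save("T1.npy",T);cv2.imwrite("pics/w1.png",d["color"][:,:,::-1])
print(o["clock"],T.round(4),o["grip_width"],o["q"])
for p in [(.6459,.0546,.043),(.6458,.0082,.043),(.6462,-.1056,.043)]:print(proj_w(d,T,p))
```

```text
2.25 [[-5.900e-03  1.000e+00  3.000e-04  6.461e-01]
 [ 1.000e+00  5.900e-03 -2.000e-04 -1.064e-01]
 [-2.000e-04  3.000e-04 -1.000e+00  1.208e-01]
 [ 0.000e+00  0.000e+00  0.000e+00  1.000e+00]] 0.069828473346016 [-3.36077182e-01  3.63853052e-01  1.61596543e+00 -7.60736113e-05
  1.16143177e+00 -3.41927748e-01]
[323.65214291   6.74979895]
[323.26592195  63.19046843]
[322.99312655 210.12897968]
```

View pics/w1.png

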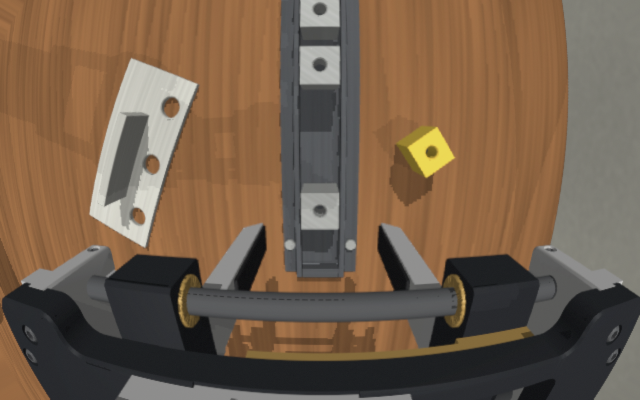

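The wrist view shows the near block's hole at (320,211) and the others at (320,65) and (320,9). Predictions are 3 px right of that, so x is 1–2 mm lower.

Run:
```python
from h import *
from rig import viewer,manip
o=manip.get_obs();T=tcpT(o);d=viewer.get_image("wrist")
crop(d["color"],270,0,100,290,2.5,"pics/w2.png")
im=d["color"].astype(float).mean(2)
for (u,v) in [(320,211),(320,65),(320,9)]:
    w=im[max(0,v-8):v+9,u-9:u+10]; m=np.where(w<95); 
    c=(m[1].mean()+u-9,m[0].mean()+max(0,v-8)); print(len(m[0]),np.round(c,2),back_w(d,T,c,.043).round(4))
for uv in [(290,245),(350,245)]:print(back_w(d,T,uv,.005).round(4))
for uv in [(282,150),(359,150)]:print(back_w(d,T,uv,.003).round(4))
for uv in [(171,107),(151,164),(137,216)]:print(back_w(d,T,uv,.005).round(4))
```

```text
76 [319.33 209.64] [ 0.6434 -0.105   0.043 ]
117 [319.26  64.65] [0.6429 0.0072 0.043 ]
104 [319.44   9.  ] [0.6428 0.0528 0.043 ]
[ 0.6153 -0.1517  0.005 ]
[ 0.6726 -0.1514  0.005 ]
[ 0.6097 -0.0617  0.003 ]
[ 0.6784 -0.0614  0.003 ]
[ 0.5031 -0.0175  0.005 ]
[ 0.4768 -0.0714  0.005 ]
[ 0.4512 -0.1257  0.005 ]
```

View pics/w2.png

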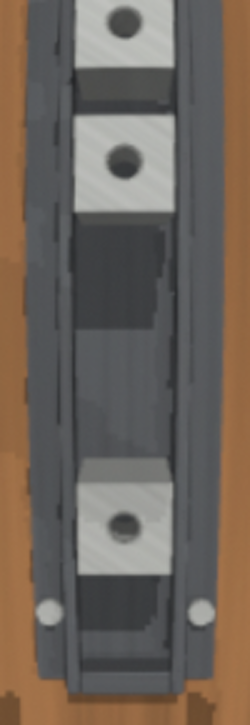

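Run:
```python
from h import *
from rig import viewer,manip
for i in range(2):
    o=manip.get_obs();T=tcpT(o);viewer.get_image("top");print(o["tcp_pos"],o["ft_force"])
print(goal(T,[.645,-.105,.042],.0075))
```

```text
[ 0.64623488 -0.10609856  0.12074986] [ 0.22544866 -0.03110097 -0.39691871]
[ 0.64629614 -0.10594745  0.1206895 ] [-0.26227585 -0.65900103 -0.11589963]
(array([ 0.001 , -0.0013,  0.0787]), array([ 0.0002,  0.0001, -0.0009]), 'rows', np.float64(1.259293956585495), np.float64(0.004965887016521832))
```

Call:
play_rows:
  series:
    - {"xyz":[0.001,-0.001,0.04],"angular":[0,0,0],"claw":0.07}
    - {"xyz":[0.001,-0.001,0.07],"angular":[0,0,0],"claw":0.07}
    - {"xyz":[0.001,-0.001,0.0785],"angular":[0,0,0],"claw":0.07}
    - {"xyz":[0.001,-0.001,0.0785],"angular":[0,0,0],"claw":0.05}
    - {"xyz":[0.001,-0.001,0.0785],"angular":[0,0,0],"claw":0.028}
    - {"xyz":[0.001,-0.001,0.0785],"angular":[0,0,0],"claw":0.0}
    - {"xyz":[0.001,-0.001,0.0785],"angular":[0,0,0],"claw":0.0}
    - {"xyz":[0.001,-0.001,0.0785],"angular":[0,0,0],"claw":0.0}
    - {"xyz":[0.001,-0.001,0.0785],"angular":[0,0,0],"claw":0.0}

```text
clock: 3.58
tcp_pos: [0.6454, -0.1045, 0.0426]
orientation: [-2.213, -2.23, 0.001]
ft_force: [-3.0, 0.6, 5.1]
grip_width: 0.0299
```

Run:
```python
from h import *
from rig import viewer,manip
o=manip.get_obs();d=viewer.get_image("wrist");T=tcpT(o)
cv2.imwrite("pics/w3.png",d["color"][:,:,::-1])
print(o["tcp_pos"],o["ft_force"],o["grip_width"])
```

```text
[ 0.64539645 -0.10445667  0.04258081] [-3.02383195  0.6083062   5.14600332] 0.029908766511058803
```

View pics/w3.png

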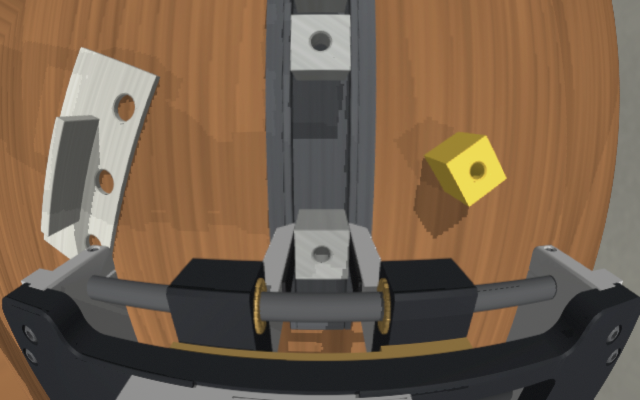

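The block is pinched at 29.9 mm opening. Its hole is at (321,255), and the middle block's hole is at (320,41).

Run:
```python
from h import *
from rig import viewer,manip
o=manip.get_obs();d=viewer.get_image("wrist");T=tcpT(o)
a=back_w(d,T,(320.3,41),.043);b=back_w(d,T,(321.5,254.5),.043);print(a,b,a-b,o["tcp_pos"])
```

```text
[0.64295774 0.00720622 0.043     ] [ 0.64428951 -0.10610531  0.043     ] [-0.00133177  0.11331153  0.        ] [ 0.64542347 -0.10447382  0.04260771]
```

Call:
play_rows:
  series:
    - {"xyz":[0.008,0,0],"angular":[0,0,0],"claw":0.0}
    - {"xyz":[0.02,0,0],"angular":[0,0,0],"claw":0.0}
    - {"xyz":[0.033,0,0],"angular":[0,0,0],"claw":0.0}
    - {"xyz":[0.045,0,0],"angular":[0,0,0],"claw":0.0}
    - {"xyz":[0.0533,0,0],"angular":[0,0,0],"claw":0.0}
    - {"xyz":[0.0533,0,0],"angular":[0,0,0],"claw":0.0}
    - {"xyz":[0.0533,0,0],"angular":[0,0,0],"claw":0.0}

```text
clock: 4.55
tcp_pos: [0.6457, -0.0494, 0.0426]
orientation: [-2.213, -2.23, -0.003]
ft_force: [1.7, 0.5, 4.5]
grip_width: 0.0298
```

Run:
```python
from h import *
from rig import viewer,manip
o=manip.get_obs();d=viewer.get_image("wrist");T=tcpT(o)
crop(d["color"],220,0,200,290,2,"pics/w4.png")
print(o["tcp_pos"],o["ft_force"],o["grip_width"])
```

```text
[ 0.64568585 -0.04938903  0.04258103] [1.66850255 0.45231288 4.53436525] 0.029780909934301065
```

View pics/w4.png

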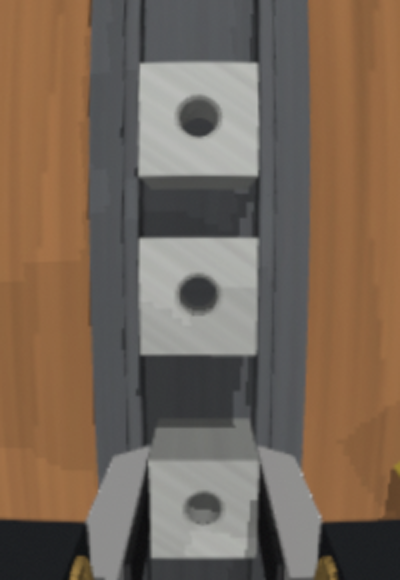

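Crop: the holes are at (203,508), (198,294) and (198,116), which halve to image rows 254, 147 and 58.

Run:
```python
from h import *
from rig import viewer,manip
o=manip.get_obs();d=viewer.get_image("wrist");T=tcpT(o)
# block-top edges too
P=lambda x,y:back_w(d,T,(220+x/2-.25,y/2-.25),.043).round(4)
for q in [(203,508),(198,294),(198,116)]:print(P(*q))
for q in [(203,459),(203,557),(198,237),(198,354),(198,62),(198,177)]:print(P(*q))
print(o["tcp_pos"],goal(T,[0,0,0],.0075))
d=viewer.get_image("top");crop(d["color"],225,140,170,45,4.7,"pics/t5.png")
```

```text
[ 0.6444 -0.0505  0.043 ]
[0.6428 0.0079 0.043 ]
[0.6425 0.0534 0.043 ]
[ 0.6443 -0.0361  0.043 ]
[ 0.6445 -0.0661  0.043 ]
[0.6427 0.0223 0.043 ]
[ 0.6429 -0.0075  0.043 ]
[0.6424 0.0679 0.043 ]
[0.6426 0.0376 0.043 ]
[ 0.64568482 -0.04938504  0.04258557] (array([ 0.0543, -0.6453,  0.0418]), array([ 0.0013, -0.0018,  0.0002]), 'rows', np.float64(10.383510555154704), np.float64(0.01202796624864053))
```

View pics/t5.png

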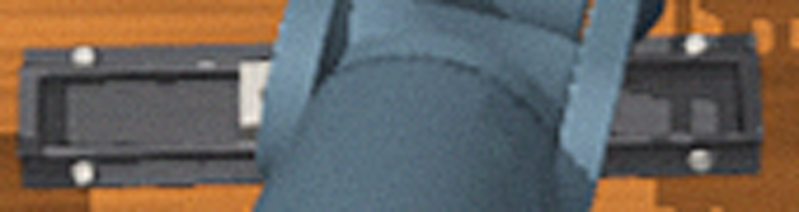

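Call:
play_rows:
  series:
    - {"xyz":[-0.0015,0,0],"angular":[0,0,0],"claw":0.0}
    - {"xyz":[-0.0015,0,0],"angular":[0,0,0],"claw":0.0}
    - {"xyz":[-0.0015,0,0],"angular":[0,0,0],"claw":0.06}
    - {"xyz":[-0.0015,0,0],"angular":[0,0,0],"claw":0.06}
    - {"xyz":[0.05,-0.001,0],"angular":[0,0,0],"claw":0.06}
    - {"xyz":[0.1,-0.001,0],"angular":[0,0,0],"claw":0.06}
    - {"xyz":[0.104,-0.001,0],"angular":[0,0,0],"claw":0.06}
    - {"xyz":[0.104,-0.001,0],"angular":[0,0,0],"claw":0.06}
    - {"xyz":[0.104,-0.001,0],"angular":[0,0,0],"claw":0.04}
    - {"xyz":[0.104,-0.001,0],"angular":[0,0,0],"claw":0.0}
    - {"xyz":[0.104,-0.001,0],"angular":[0,0,0],"claw":0.0}
    - {"xyz":[0.104,-0.001,0],"angular":[0,0,0],"claw":0.0}

```text
clock: 6.2
tcp_pos: [0.6434, 0.0524, 0.042]
orientation: [2.213, 2.229, -0.0]
ft_force: [0.9, -1.6, 0.1]
grip_width: 0.0299
```

Call:
play_rows:
  series:
    - {"xyz":[0.005,0,0],"angular":[0,0,0],"claw":0.0}
    - {"xyz":[0.0146,0,0],"angular":[0,0,0],"claw":0.0}
    - {"xyz":[0.0146,0,0],"angular":[0,0,0],"claw":0.0}
    - {"xyz":[0.0146,0,0],"angular":[0,0,0],"claw":0.0}

```text
clock: 6.7
tcp_pos: [0.6431, 0.0682, 0.042]
orientation: [-2.212, -2.23, -0.001]
ft_force: [-0.4, 1.7, 0.3]
grip_width: 0.03
```

Call:
play_rows:
  series:
    - {"xyz":[0,0,0],"angular":[0,0,0],"claw":0.07}
    - {"xyz":[0,0,0],"angular":[0,0,0],"claw":0.07}
    - {"xyz":[0,0,-0.06],"angular":[0,0,0],"claw":0.07}
    - {"xyz":[-0.04,0,-0.11],"angular":[0,0,0],"claw":0.07}
    - {"xyz":[-0.1,0,-0.11],"angular":[0,0,0],"claw":0.07}
    - {"xyz":[-0.14,0,-0.11],"angular":[0,0,0],"claw":0.07}
    - {"xyz":[-0.14,0,-0.11],"angular":[0,0,0],"claw":0.07}
    - {"xyz":[-0.14,0,-0.11],"angular":[0,0,0],"claw":0.07}
    - {"xyz":[-0.14,0,-0.11],"angular":[0,0,0],"claw":0.07}

```text
clock: 7.82
tcp_pos: [0.6442, -0.0711, 0.1517]
orientation: [-2.211, -2.231, 0.0]
ft_force: [-0.4, 0.7, 0.2]
grip_width: 0.0703
```

Run:
```python
from h import *
from rig import viewer,manip
o=manip.get_obs();d=viewer.get_image("wrist");T=tcpT(o)
np.save("T6.npy",T);crop(d["color"],220,0,200,290,2,"pics/w6.png");cv2.imwrite("pics/w6f.png",d["color"][:,:,::-1])
print(o["clock"],o["tcp_pos"],o["ft_force"],o["grip_width"])
```

```text
7.825 [ 0.64415779 -0.07109144  0.15170329] [-0.42732039  0.65859572  0.15208246] 0.07025908117395764
```

View pics/w6.png

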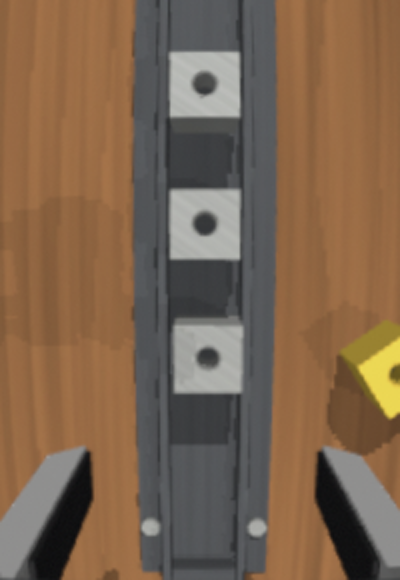

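View pics/w6f.png

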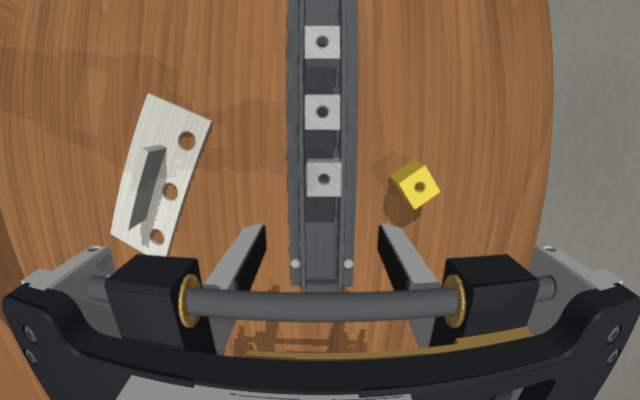

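Crop: the block holes are at (204,83), (204,223) and (207,358). Next I'll compute the spacings.

Run:
```python
from h import *
from rig import viewer,manip
o=manip.get_obs();d=viewer.get_image("wrist");T=tcpT(o);print(o["tcp_pos"])
P=lambda x,y,z=.043:back_w(d,T,(220+x/2-.25,y/2-.25),z)
h=[P(*q) for q in [(204,83.5),(204,223),(207,357.5)]]
e=[P(204,51),P(204,117),P(204,188),P(204,259.5),P(207,324),P(207,393)]
c=[(e[i]+e[i+1])/2 for i in (0,2,4)]
print(np.round(h,4),np.round(c,4), np.diff(np.array(h)[:,1]),np.diff(np.array(c)[:,1]))
print("screws",P(151,527,.005),P(257,527,.005))
print("platehole",[back_w(d,T,q,.005).round(4) for q in [(187,141),(170.5,191.5),(157,237.5)]])
```

```text
[ 0.64417915 -0.07113831  0.15174781]
[[ 0.6422  0.0689  0.043 ]
 [ 0.6427  0.0076  0.043 ]
 [ 0.6444 -0.0507  0.043 ]] [[ 0.6422  0.0689  0.043 ]
 [ 0.6427  0.0073  0.043 ]
 [ 0.6445 -0.0513  0.043 ]] [-0.0613607  -0.05824773] [-0.06163782 -0.05855889]
screws [ 0.61517387 -0.15138373  0.005     ] [ 0.67286153 -0.15094021  0.005     ]
platehole [array([ 0.5026, -0.0178,  0.005 ]), array([ 0.4779, -0.0719,  0.005 ]), array([ 0.4515, -0.127 ,  0.005 ])]
```

Run:
```python
from h import *
from rig import viewer,manip
o=manip.get_obs();T=tcpT(o)
print(goal(T,[.457,-.0615,.10],-np.radians(25)),o["q"])
```

```text
(array([ 0.0114, -0.1871,  0.0518]), array([-4.000e-04, -1.000e-04,  4.454e-01]), 'rows', np.float64(3.111679167594655), np.float64(2.385145205980371)) [-2.84776774e-01  3.14073681e-01  1.61796846e+00  1.09212533e-04
  1.20995655e+00 -2.93909263e-01]
```

Call:
play_rows:
  series:
    - {"xyz":[0.011,-0.187,0.052],"angular":[0,0,0.445],"claw":0.05}
    - {"xyz":[0.011,-0.187,0.052],"angular":[0,0,0.445],"claw":0.05}
    - {"xyz":[0.011,-0.187,0.052],"angular":[0,0,0.445],"claw":0.05}
    - {"xyz":[0.011,-0.187,0.052],"angular":[0,0,0.445],"claw":0.05}
    - {"xyz":[0.011,-0.187,0.052],"angular":[0,0,0.445],"claw":0.05}
    - {"xyz":[0.011,-0.187,0.052],"angular":[0,0,0.445],"claw":0.05}
    - {"xyz":[0.011,-0.187,0.052],"angular":[0,0,0.445],"claw":0.05}

```text
clock: 8.8
tcp_pos: [0.459, -0.0633, 0.101]
orientation: [2.649, 1.686, 0.002]
ft_force: [-0.5, 0.2, -0.3]
grip_width: 0.0502
```

Run:
```python
from h import *
from rig import viewer,manip
o=manip.get_obs();d=viewer.get_image("wrist");T=tcpT(o)
cv2.imwrite("pics/w7.png",d["color"][:,:,::-1])
print(o["clock"],o["tcp_pos"],o["ft_force"],o["grip_width"],goal(T,[.457,-.0615,.034],-np.radians(25)))
d=viewer.get_image("top");crop(d["color"],225,140,170,120,4.7,"pics/t7.png")
```

```text
8.8 [ 0.45896112 -0.06330538  0.10095945] [-0.46475525  0.22857397 -0.33876621] 0.050215111728293405 (array([ 0.0008, -0.0027,  0.067 ]), array([ 0.0021, -0.0002, -0.0006]), 'rows', np.float64(1.0721998516790765), np.float64(0.011698241442618676))
```

View pics/w7.png

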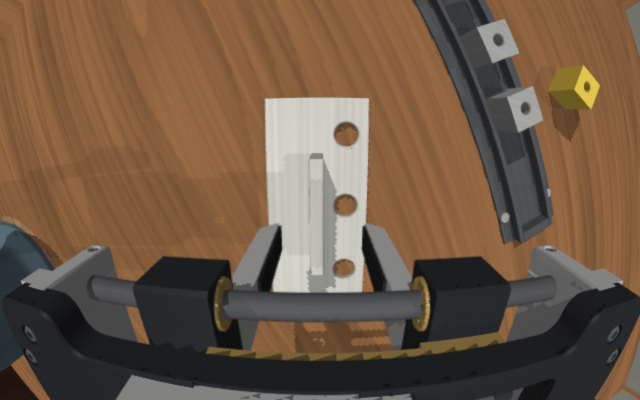

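View pics/t7.png

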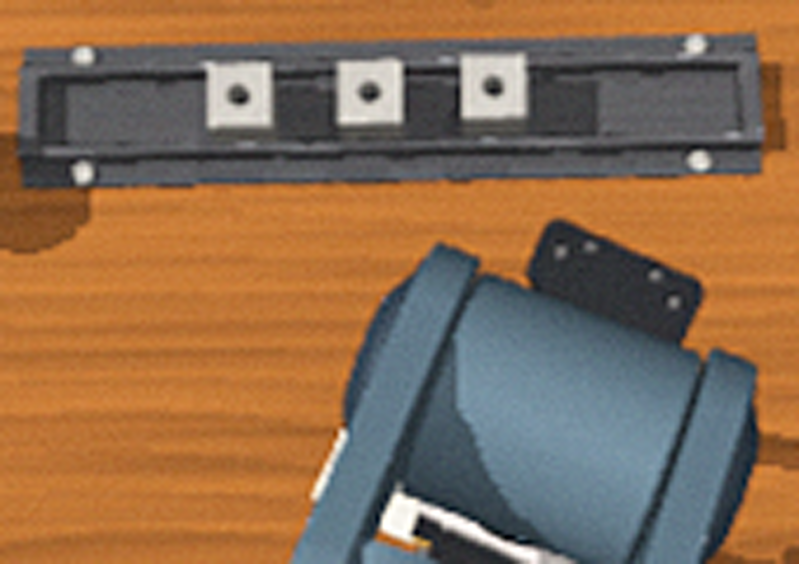

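The plate lies square between the open fingers, with its rib top at (316,155–275) and holes at (346,133), (345,205) and (343,268). In the top crop the row is even, with holes at (239,95), (369,92) and (493,86). Now I'll descend, grip and lift.

Call:
play_rows:
  series:
    - {"xyz":[0.001,-0.0027,0.04],"angular":[0,0,0],"claw":0.05}
    - {"xyz":[0.001,-0.0027,0.066],"angular":[0,0,0],"claw":0.05}
    - {"xyz":[0.001,-0.0027,0.066],"angular":[0,0,0],"claw":0.05}
    - {"xyz":[0.001,-0.0027,0.066],"angular":[0,0,0],"claw":0.03}
    - {"xyz":[0.001,-0.0027,0.066],"angular":[0,0,0],"claw":0.01}
    - {"xyz":[0.001,-0.0027,0.066],"angular":[0,0,0],"claw":0.0}
    - {"xyz":[0.001,-0.0027,0.066],"angular":[0,0,0],"claw":0.0}
    - {"xyz":[0.001,-0.0027,0.066],"angular":[0,0,0],"claw":0.0}
    - {"xyz":[0.001,-0.0027,0.066],"angular":[0,0,0],"claw":0.0}

```text
clock: 10.02
tcp_pos: [0.4555, -0.061, 0.0344]
orientation: [2.65, 1.686, 0.001]
ft_force: [-0.5, 0.2, 2.5]
grip_width: 0.0098
```

Run:
```python
from h import *
from rig import viewer,manip
o=manip.get_obs();d=viewer.get_image("wrist");T=tcpT(o);np.save("T8.npy",T)
cv2.imwrite("pics/w8.png",d["color"][:,:,::-1]);crop(d["color"],240,40,160,260,3,"pics/w8c.png")
print(o["clock"],o["tcp_pos"],o["ft_force"],o["moment"],o["grip_width"])
```

```text
10.025 [ 0.45548362 -0.06096542  0.03435049] [-0.52244245  0.16538926  2.47865368] [-0.00050116  0.07949345  0.02551238] 0.00979361590671571
```

View pics/w8c.png

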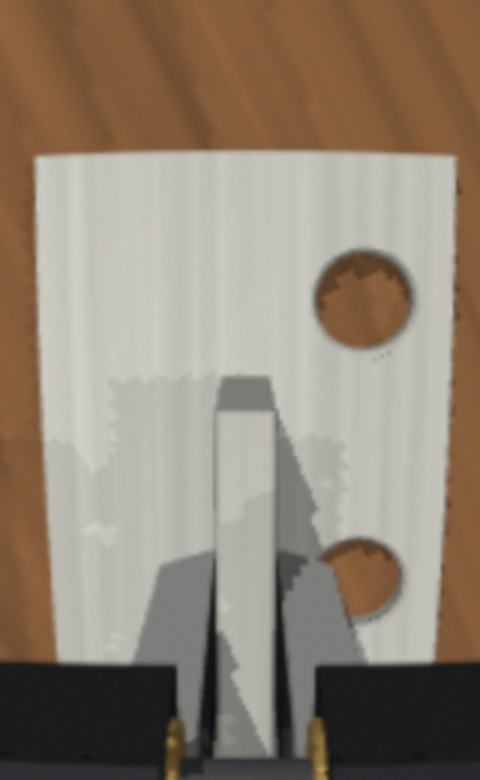

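Gripped at 9.8 mm. In the crop the far hole is at (365,299) and the far plate edge at y≈154. I'll measure the plate in the tool frame.

```bash
cat > m.py <<'E'
from h import *
from rig import viewer,manip
T=np.load("T8.npy");d=viewer.get_image("wrist")
def tl(x,y,z=.006):
    p=back_w(d,T,(240+(x+.5)/3-.5,40+(y+.5)/3-.5),z);return (np.linalg.inv(T)@np.r_[p,1])[:3].round(4)
print("hole",tl(364.5,299));print("edge",tl(245,153),tl(38,158),tl(456,158))
print("rib far top",tl(246,411,.046),"l/r",tl(217,420,.046),tl(276,420,.046), "mid hole right/bottom",tl(402,578),tl(365,623))
print("side edges",tl(57,640),tl(436,640))
E
python3 m.py
```

```text
hole [0.0591 0.023  0.0284]
edge [ 0.0881 -0.0008  0.0284] [ 0.0882 -0.0421  0.0283] [0.0882 0.0413 0.0284]
rib far top [ 0.0436 -0.0007 -0.0116] l/r [ 0.0421 -0.0053 -0.0117] [ 0.0421  0.004  -0.0116] mid hole right/bottom [0.0001 0.0328 0.0284] [-0.0103  0.0252  0.0284]
side edges [-0.0146 -0.0425  0.0283] [-0.0148  0.0413  0.0284]
```

Run:
```python
from h import *
from rig import manip
o=manip.get_obs();T=tcpT(o);print(goal(T,[.6198,.0096,.1145],np.radians(1)))
```

```text
(array([ 0.1335,  0.119 , -0.0801]), array([ 5.000e-04,  1.000e-04, -4.549e-01]), 'rows', np.float64(3.1357434639849333), np.float64(2.4360038251295073))
```

Call:
play_rows:
  series:
    - {"xyz":[0,0,-0.015],"angular":[0,0,0],"claw":0.0}
    - {"xyz":[0,0,-0.04],"angular":[0,0,0],"claw":0.0}
    - {"xyz":[0,0,-0.065],"angular":[0,0,0],"claw":0.0}
    - {"xyz":[0,0,-0.08],"angular":[0,0,0],"claw":0.0}
    - {"xyz":[0.015,0.013,-0.08],"angular":[0,0,-0.05],"claw":0.0}
    - {"xyz":[0.035,0.031,-0.08],"angular":[0,0,-0.12],"claw":0.0}
    - {"xyz":[0.055,0.049,-0.08],"angular":[0,0,-0.19],"claw":0.0}
    - {"xyz":[0.075,0.067,-0.08],"angular":[0,0,-0.26],"claw":0.0}
    - {"xyz":[0.095,0.085,-0.08],"angular":[0,0,-0.33],"claw":0.0}
    - {"xyz":[0.115,0.102,-0.08],"angular":[0,0,-0.4],"claw":0.0}
    - {"xyz":[0.128,0.114,-0.08],"angular":[0,0,-0.44],"claw":0.0}
    - {"xyz":[0.1335,0.119,-0.08],"angular":[0,0,-0.455],"claw":0.0}
    - {"xyz":[0.1335,0.119,-0.08],"angular":[0,0,-0.455],"claw":0.0}
    - {"xyz":[0.1335,0.119,-0.08],"angular":[0,0,-0.455],"claw":0.0}
    - {"xyz":[0.1335,0.119,-0.08],"angular":[0,0,-0.455],"claw":0.0}

```text
clock: 12.0
tcp_pos: [0.619, 0.0095, 0.1139]
orientation: [-2.202, -2.24, 0.0]
ft_force: [-0.0, 0.8, -1.8]
grip_width: 0.0098
```

Run:
```python
from h import *
from rig import viewer,manip
o=manip.get_obs();d=viewer.get_image("wrist");T=tcpT(o);np.save("T9.npy",T)
cv2.imwrite("pics/w9.png",d["color"][:,:,::-1]);crop(d["color"],240,40,160,260,3,"pics/w9c.png")
print(o["clock"],o["tcp_pos"],o["orientation"],o["ft_force"],o["moment"],o["grip_width"],goal(T,[.6198,.0096,.0975],np.radians(1)))
d=viewer.get_image("side");crop(d["color"],250,130,160,150,5,"pics/s9.png")
d=viewer.get_image("top");crop(d["color"],225,120,170,120,4.7,"pics/t9.png")
```

```text
12.0 [0.61901033 0.00947222 0.11393412] [-2.20231342e+00 -2.23999591e+00  3.62181164e-04] [-5.86393972e-05  7.88002208e-01 -1.75753602e+00] [-0.05925858 -0.1140856   0.04520195] 0.009834803305595136 (array([0.0001, 0.0008, 0.0164]), array([-0.0004, -0.    , -0.0005]), 'rows', np.float64(0.2632572023966877), np.float64(0.0032892909285250583))
```

View pics/w9c.png

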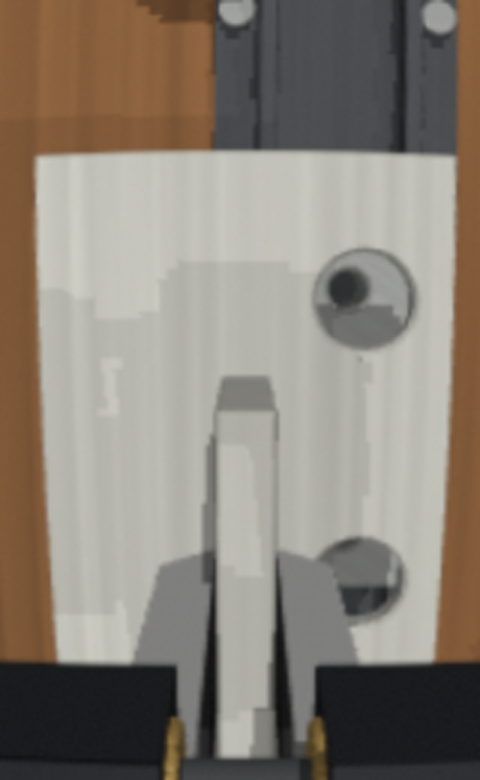

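View pics/s9.png

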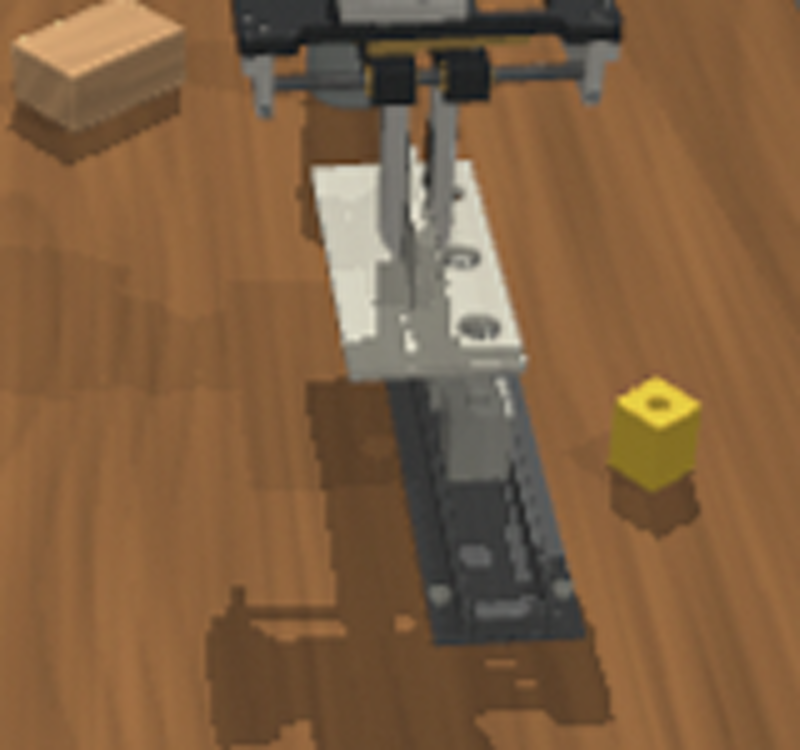

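View pics/t9.png

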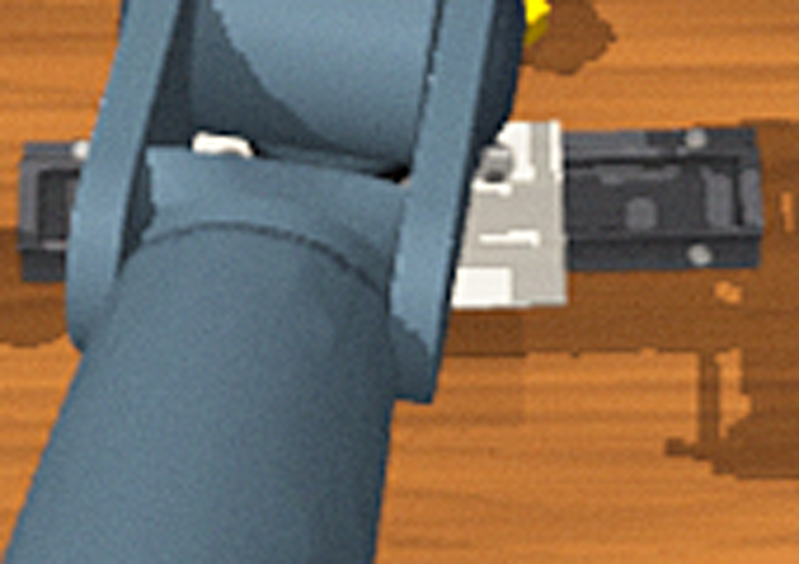

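The plate hasn't moved in the hand. Block A's threaded hole shows at crop (349,288) inside the plate hole at (364,299), though parallax has to be taken out before comparing them. I'll compute the offset.

```bash
cat > m2.py <<'E'
from h import *
from rig import viewer
import sys
T=np.load(sys.argv[1]);x,y,hx,hy=map(float,sys.argv[2:6]);d=viewer.get_image("wrist")
f=lambda x,y,z:back_w(d,T,(240+(x+.5)/3-.5,40+(y+.5)/3-.5),z)
zp=T[2,3]-.0284
a=f(x,y,.043);h=f(hx,hy,zp);print("block",a,"hole",h,"diff",(a-h)[:2])
E
python3 m2.py T9.npy 349 288 364.5 299
```

```text
block [0.64228871 0.06958783 0.043     ] hole [0.64069102 0.06938927 0.08553412] diff [0.00159769 0.00019856]
```

Call:
play_rows:
  series:
    - {"xyz":[0,0.001,0.005],"angular":[0,0,0],"claw":0.0}
    - {"xyz":[0,0.0012,0.012],"angular":[0,0,0],"claw":0.0}
    - {"xyz":[0,0.0012,0.016],"angular":[0,0,0],"claw":0.0}
    - {"xyz":[0,0.0012,0.016],"angular":[0,0,0],"claw":0.0}
    - {"xyz":[0,0.0012,0.016],"angular":[0,0,0],"claw":0.0}
    - {"xyz":[0,0.0012,0.016],"angular":[0,0,0],"claw":0.0}

```text
clock: 12.95
tcp_pos: [0.6209, 0.0097, 0.0983]
orientation: [2.202, 2.241, 0.001]
ft_force: [-1.2, 0.4, -2.2]
grip_width: 0.0097
```

Run:
```python
from h import *
from rig import viewer,manip
o=manip.get_obs();d=viewer.get_image("wrist");T=tcpT(o);np.save("T10.npy",T)
crop(d["color"],240,40,160,260,3,"pics/w10c.png")
print(o["clock"],o["tcp_pos"],o["orientation"],o["ft_force"],o["grip_width"])
d=viewer.get_image("side");crop(d["color"],300,150,70,80,8,"pics/s10.png")
d=viewer.get_image("top");crop(d["color"],310,130,60,60,8,"pics/t10.png")
```

```text
12.95 [0.62093025 0.00968353 0.09827018] [2.20154587e+00 2.24052689e+00 5.01276724e-04] [-1.20307292  0.36918886 -2.16519106] 0.009662210382393437
```

View pics/w10c.png

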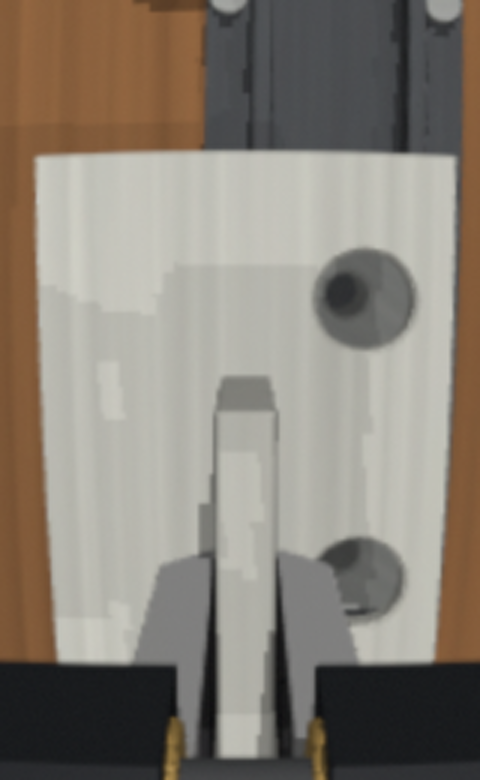

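View pics/s10.png

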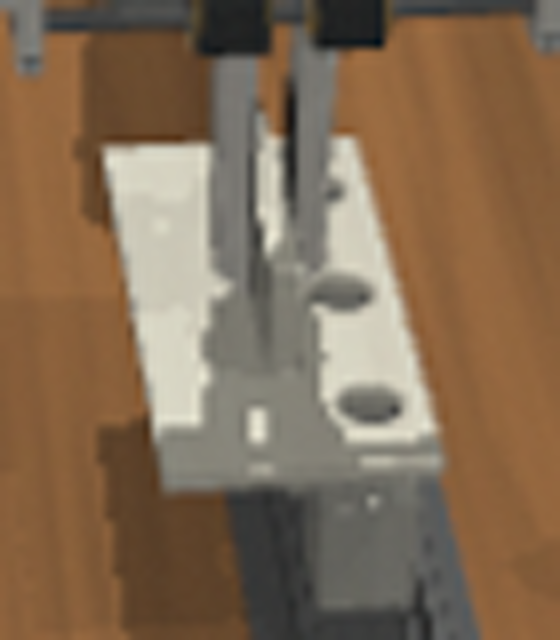

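View pics/t10.png

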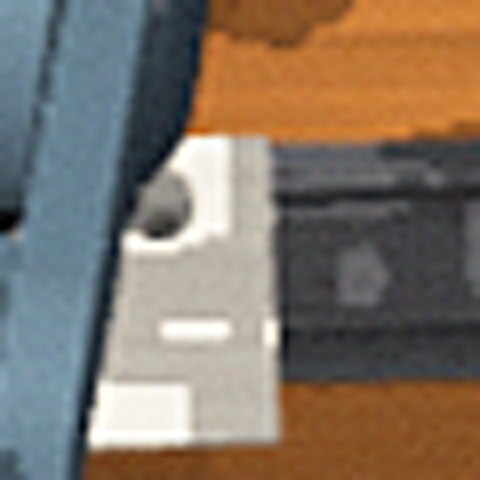

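```bash
python3 m2.py T10.npy 345 293 364.5 299
python3 - <<'E'
from h import *
from rig import viewer
d=viewer.get_image("top")
f=lambda p,s,x0,y0,z:back(d,((p[0]+.5)/s-.5+x0,(p[1]+.5)/s-.5+y0),z).round(4)
print("top blocks",[f(p,4.7,225,140,.043) for p in [(239,95),(369,92),(493,86)]])
print("plate C hole",f((161,202),8,310,130,.0699))
# plate corners near-C: right end edges
c=[f(p,8,310,130,.0699) for p in [(270,138),(281,440)]];print("plate -y end corners",c,"mid",np.mean(c,0))
d=viewer.get_image("side")
print("side: plate holes C,B",[f(p,8,300,150,.0699) for p in [(369,404),(341,293)]])
E
```

```text
block [0.64157781 0.06933205 0.043     ] hole [0.64260322 0.06960916 0.06987018] diff [-0.00102541 -0.00027711]
top blocks [array([0.6451, 0.0697, 0.043 ]), array([0.6458, 0.0082, 0.043 ]), array([ 0.6479, -0.0504,  0.043 ])]
plate C hole [ 0.6484 -0.0505  0.0699]
plate -y end corners [array([ 0.6658, -0.0804,  0.0699]), array([ 0.5825, -0.0818,  0.0699])] mid [ 0.62415 -0.0811   0.0699 ]
side: plate holes C,B [array([ 0.6438, -0.0487,  0.0699]), array([0.643 , 0.0108, 0.0699])]
```

The checks agree to within about 1.5 mm. At the A end the wrist camera gives an offset of (−1.0, −0.3) mm, and at the C end the top camera gives (+0.5, −0.1) mm. The plate's yaw also matches the row, so I'm handing in.

Run:
```python
from rig import manip
o=manip.get_obs();print(o["clock"],o["tcp_pos"],o["qvel"].round(4),o["grip_width"])
print(manip.sign_off())
```

```text
13.25 [0.6207446  0.00969546 0.09805179] [ 0.0021 -0.0015  0.0012 -0.0005  0.001  -0.002 ] 0.009726755953165939
the job is handed in; nothing more can be done
None
```

I slid the two outer blocks along the rail to even up the row. Then I gripped the cover plate by its rib, carried it over and handed in while holding it about 2 cm above the blocks, at about 13.3 s. `sign_off()` gave no verdict, so this rests on my own checks.

- **Block spacing:** about 61.4 and 58.4 mm from the wrist camera. The top camera gave 61.5 and 58.6 mm, so both gaps are well within the ±6 mm limit.
- **Hole alignment:** the wrist camera put the +y end hole about 1 mm off its block. The top camera put the -y end hole about 0.5 mm off, though the arm partly hid that hole. I did not measure the middle hole separately against its block; I placed it from the fitted row.
- **Height and level:** by the measured tool height, the plate's underside is about 21 mm above the block tops. The tool is within about 0.001 rad of level, the grip is steady at 9.7 mm on the rib, and the joints were almost still.
- **Disagreements:** the cameras differ by 2–3 mm in absolute x, so I compared plate and blocks within one camera each time. The side camera's hole positions differed by 1–2 mm along the rail, and I did not check them against the blocks.
- **Bystanders:** I did not touch the offcut, hammer, spray can or yellow look-alike.

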